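# Hold the drying cabinet's door part open with its stay

### The arm

A 7-joint arm with a two-finger parallel gripper is mounted at the origin on the work surface. World frame = base frame: x ahead of the robot, y to its left, z up, the work surface at z = 0. Lengths are in m, angles in rad, forces in N, time in s.
With the tool pointing down it reaches from about 0.425 to 0.925 m from the base axis. Payload 6.8 kg.
Tool frame: the origin (TCP) lies between the finger pads; the fingertips stand 14 mm ahead of it and the grasp point (between the pads) lies 5 mm behind it; z points along the fingers, y is the line along which they close (so a half turn about z gives the same grasp; the last joint's range is limited). The gripper opens to 85 mm and grips with 20 to 120 N. Pads are 22 mm wide; open, the fingers measure 114 mm over their backs; the gripper's body (76 mm by 85 mm) begins 54 mm behind the grasp point. The pads swing forward as they close: fully open they stand 13 mm farther back than shut.
Start: joints at [-1.365, 0.477, 0.022, 1.555, -0.011, 1.109, -0.083], TCP at [0.208, 0.642, 0.215] pointing down, gripper open.
Joint ranges: [-2.96, 2.96], [-0.34, 2.1], [-1.41, 1.46], [0.24, 2.44], [-1.37, 4.51], [0.17, 1.92], [-2.96, 2.96]. Speed limits (rad/s): [2.39, 2.39, 3.14, 3.14, 3.14, 3.14, 3.14].

### API

Orientations are given as a rotation vector (axis times angle).
In Python, from bench import r, eyes, ticket gives the robot as it stands. The module is installed in compiled form; this text tells all that it offers.
- The arm moves only by the tool arm_command, never from a script. Its argument "plan" is text: rows parted by semicolons, each of 4 numbers parted by spaces: the shift along the tool's x, y, z in m, then the turn about the tool's z in degrees. In form: tx ty tz yaw; .... A call has 1 to 20 rows; each row shifts and turns the commanded pose from where the row before left it, along the tool's axes as they then stand; what a row does not reach is not made up. A row lasts 1/8 s, in which the tool goes at most 62.5 mm and 10.7 degrees, less where a joint would pass 70% of its speed; a pose out of reach is approached as far as the arm can. A call is refused whole if a number of a shift passes 0.0625 or a number of a turn 10.7, either way. A call with a gripper value outside its range is refused whole. "hand" is the closure, from -1 (fully open) to 1 (shut), set as the call begins (left out, the last holds). The fingers move at their own pace and stop on an object; "grip_force" is the grip in N (left out, the last holds). Time passes only in rows, so rows that do not move let the fingers close. It gives the time, the measured TCP pose, the force, the opening and the grip force at its end, in the units of the state.
- r.get_obs(): the state, without advancing time (a new reading comes with each control period).
- eyes.grab_frame(name): name is "side" or "top"; returns (picture, depth): 400x640x3 uint8, red, green, blue; 400x640 float32, m along the optical axis (not along the pixel's ray), 0 where there is no reading.
- eyes.calibration(name): a dict with "fov_y" (degrees; the focal length in pixels is half the picture's height over the tangent of half this angle, whatever the lens; pixels are square), "cx", "cy" (the principal point, pixels), "origin" and "attitude" of the camera in the world. Camera axes: x right, y up, looking along -z (the intrinsics and any distortion apply to the point x, -y, -z); pixel columns grow to the right and rows downward; lengths in m; the calibration is good to about 2 mm. A picture is of the moment at which its call begins. calibration takes no time and is no camera call.
- ticket.hand_in(): hands the job in; it is judged then, once.
The state is a dict: "clock": time; "joints": joint angles; "qvel": joint speeds; "tau": joint torques, N m; "tcp_pos": TCP position; "orientation": TCP orientation; "contact_force": force on the tool from outside, world axes, zero at the start; "moment": the same for the moment, N m; "grip_width": finger opening in m; "gripper_force": force on a finger pad.
Only numpy, scipy, OpenCV 4.12 (cv2) and the standard library are available. Lean on these libraries where they do the work, as an engineer would, in place of code of your own. Each camera call takes 0.05 s, during which the arm holds its last target. There are 200 camera calls.

### The job

Air the small drying cabinet on the bench: use the flat stay bar hinged on top of its door to hold the door part open, by dropping the middle one of the bar's three holes over the upright peg on the cabinet's top, so that the bar lies flat again with the peg standing through that hole. Let go and leave the cartridges and the mouse beside the cabinet where they are.

Things in the scene. Friction and masses are not known exactly. Their poses are not given: they have to be found in the camera images.
- cab: White drying cabinet fixed to the bench, 240 deep (its x) x 300 wide (its y) x 170 high, its open front facing its -x (towards the robot). Origin: centre of its underside; z up. Its top is free of other things than the peg and the stay.
- door (a joint): Grey framed door, 300 wide, 16 thick, on the cabinet's front; upright hinge axis at cabinet x = -130, y = +150 mm (front left seen from the robot). Rad: 0 shut (door runs from the hinge along the cabinet's -y), growing as its free end swings out to -x, up to 1.3. Starts shut or slightly ajar, moves with a light push, stays where left. Its bar handle near the free end need not be used.
- door_hinge (a point): Point on the door's hinge axis at the height of the door's top, 168 mm above the bench. Its axes turn with the door: its -y runs along the door.
- swivel (a joint): Level swing of the stay about the upright pivot on the door's top edge, 180 mm from the door's hinge axis. Rad, relative to the door: at 0 the bar stands square to the door, pointing in over the cabinet's top; positive is counterclockwise seen from above. Range -0.9 to 1.6; turns freely.
- stay (a joint): Lift of the stay bar at the same pivot, 178 mm above the bench. Rad: 0 lies level, 4.5 mm above the cabinet's top, no lower; positive raises the knob end, to 0.9; falls back when let go. Flat dark aluminium bar, about 0.16 kg, 238 x 32 x 6, with 18 mm holes 95, 130 and 165 mm from the pivot, a ball knob at 200 mm. Starts level, clear of the peg on the cabinet's -y side of it.
- knob (a point): Centre of the black ball knob, 28 mm diameter, on a 10 mm stem standing on the bar near its free end; 31 mm above the bar's mid-thickness, 200 mm from the pivot. The handle for lifting and pulling or pushing the bar, and with it the door. Its x axis points along the bar away from the pivot, z up from the bar.
- middle_hole (a point): Centre of the middle of the three holes, at the bar's mid-thickness, 130 mm from the pivot, 70 mm short of the knob. Axes as the knob's.
- peg_tip (a point): Top centre of the fixed upright steel peg on the cabinet's top, 12 mm diameter with a tapered tip (6 mm diameter over the last 6 mm). It stands 26 mm above the cabinet's top (tip 196 mm above the bench) on a 36 x 46 x 4 mm base plate; its place on the top differs from case to case.
- cartridge_a: Loose white cartridge with blue foot and cap, 62 x 46 x 84 high, standing on the bench beside the cabinet. Leave alone. Origin: centre of its underside.
- cartridge_b: A second such cartridge. Leave alone. Origin: centre of its underside.
- mouse: Black computer mouse, 100 x 58 x 28 high, on the bench at the cabinet's other side. Leave alone. Origin: centre of its underside.

How it is judged:
By the outcome, as a careful person would: the job done as asked, in the order asked, and still so for the second after the job is handed in, with the robot touching nothing.
It also fails if it takes over 48 s, if anything falls off the work surface, if the arm or the gripper's body presses on something with over 40 N, if the wrist force passes 120 N, or if a joint passes its speed limit or range.

## Working session

There is one attempt and no reset: what is moved stays moved. The work goes in short steps, Python scripts to look and compute and a tool call to move; the robot and the scene stay as the last step left them, time stands still between calls to the robot, and variables do not carry over. Pictures are saved under pics/ and viewed, at most 10 in all, crops included, and the job is handed in when it is done.

Besides the shell and the picture viewer there is one more tool, called as a command line: name --argument value ..., lists and objects as JSON in quotes. arm_command: Moves the arm, as the interface text tells. Its arguments: {"type":"object","properties":{"plan":{"type":"string"},"hand":{"type":"number"},"grip_force":{"type":"number"}},"required":["plan"]}

```bash
mkdir -p pics; cat > h.py <<'E'
import numpy as np, cv2
from bench import r, eyes, ticket
from scipy.spatial.transform import Rotation as R
def rot(a):
    a=np.array(a,float)
    if a.shape==(3,3): return a
    return R.from_rotvec(a).as_matrix() if a.size==3 else R.from_quat(a).as_matrix()
def grab(n,fn=None):
    p,d=eyes.grab_frame(n)
    if fn: cv2.imwrite('pics/'+fn,p[:,:,::-1])
    return p,d
def pts(n,d):
    c=eyes.calibration(n); f=200/np.tan(np.radians(c['fov_y'])/2)
    v,u=np.mgrid[:400,:640]
    P=np.stack([(u-c['cx'])/f*d,-(v-c['cy'])/f*d,-d],-1)
    return P@rot(c['attitude']).T+np.array(c['origin'])
def plane(n,u,v,z):
    c=eyes.calibration(n); f=200/np.tan(np.radians(c['fov_y'])/2)
    w=rot(c['attitude'])@np.array([(u-c['cx'])/f,-(v-c['cy'])/f,-1]); o=np.array(c['origin'])
    return o+w*(z-o[2])/w[2]
E
python3 - <<'E'
from h import *
for n in('top','side'):
    print(eyes.calibration(n)); grab(n,n+'0.png')
print(r.get_obs())
E
```

```text
{'fov_y': 52.72966750851163, 'cx': 319.68849818653547, 'cy': 195.79659386647796, 'origin': array([0.45367531, 0.04844849, 1.12069837]), 'attitude': array([ 0.12181657, -0.1048951 , -1.58745465])}
{'fov_y': 49.28785810845571, 'cx': 309.1437009597227, 'cy': 201.0043622137007, 'origin': array([ 1.15641815, -0.13529257,  0.81478368]), 'attitude': array([0.60459068, 0.46804894, 1.2073012 ])}
{'clock': 0.1, 'joints': array([-1.36509485,  0.47770181,  0.0223511 ,  1.5563352 , -0.011497  ,
        1.10930874, -0.08308509]), 'qvel': array([-0.00195121, -0.00187165, -0.00058679, -0.00343914, -0.00030191,
       -0.00248797, -0.00066109]), 'tau': array([ 4.38554707e-03, -5.97764289e+01,  1.61360878e+00, -2.81956279e+01,
        1.28063301e-02,  5.02771174e-03, -3.63557581e-05]), 'tcp_pos': array([0.20820327, 0.64150429, 0.21364095]), 'orientation': array([-4.90832770e-01, -3.10287930e+00,  2.54382182e-03]), 'contact_force': array([-0.26151995, -0.50061963,  0.46969801]), 'moment': array([ 0.02398734, -0.0054552 ,  0.03664828]), 'gripper_force': 0.0, 'grip_width': 0.08539989459856206}
```

View pics/top0.png

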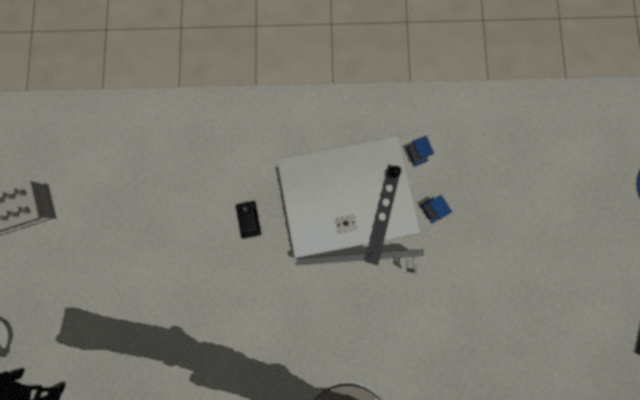

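View pics/side0.png

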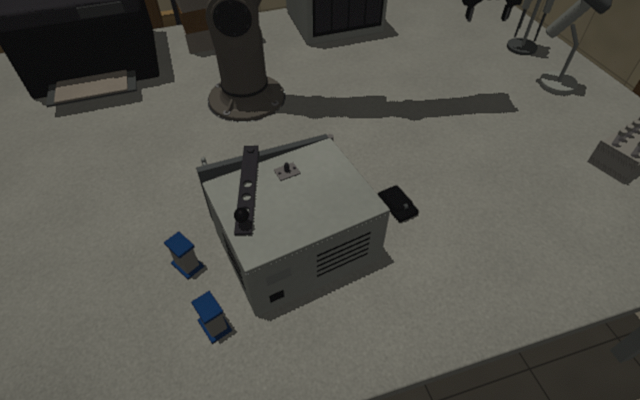

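The top view shows the cabinet top with its corners at about (278,160), (398,138), (420,234) and (296,257). The peg is at (346,223), the bar pivot near (372,260), the knob at (393,171), and the door is slightly ajar. The side view shows the knob at (241,215) and the peg tip at (287,166). Next I'll measure these.

```bash
python3 - <<'E'
from h import *
import itertools
pt,dt=grab('top'); P=pts('top',dt)
m=(abs(P[...,2]-.170)<.006)&(P[...,0]>.3)&(P[...,0]<.9)&(abs(P[...,1])<.4)
g=pt.max(2); m2=m&(g>110)
X=P[m2][:,:2]; print('topz',np.median(P[m2][:,2]),len(X))
rc=cv2.minAreaRect((X*1000).astype(np.float32)); print(rc, cv2.boxPoints(rc))
ps,ds=grab('side')
cv2.imwrite('pics/crops.png',np.vstack([cv2.resize(pt[150:275,270:430,::-1],None,fx=4,fy=4,interpolation=2)[:,:640]]))
cv2.imwrite('pics/crops2.png',cv2.resize(ps[125:245,195:345,::-1],None,fx=4,fy=4,interpolation=2))
# dark blobs on the top
def blobs(n,p,box,thr):
    u0,v0,u1,v1=box; k=(p[v0:v1,u0:u1].max(2)<thr).astype(np.uint8)
    c,l,s,ce=cv2.connectedComponentsWithStats(k)
    for i in range(1,c):
        if s[i,4]>5: print(n,thr,s[i]+[u0,v0,0,0,0],ce[i]+[u0,v0])
blobs('top',pt,(330,205,362,240),80)
blobs('top',pt,(380,155,410,185),35)
blobs('side',ps,(270,155,305,185),80)
blobs('side',ps,(225,195,260,240),30)
E
```

```text
topz 0.17086208513957624 11405
((575.1923217773438, -10.063934326171875), (284.5311279296875, 307.7977294921875), 7.646846771240234) [[ 413.7131    123.535484]
 [ 454.67075  -181.525   ]
 [ 736.6715   -143.66336 ]
 [ 695.71387   161.39713 ]]
top 80 [343 221   5   4  15] [345.33333333 222.73333333]
top 35 [387 167  13  11 116] [392.81896552 171.81896552]
side 80 [270 155  10   4  22] [273.27272727 155.81818182]
side 80 [283 162   9  12  70] [286.81428571 168.11428571]
side 80 [292 166   4   4  12] [293.75       167.58333333]
side 80 [277 172   5   3  11] [279.         173.09090909]
side 80 [280 173  20   8  33] [289.66666667 176.36363636]
side 30 [235 207  17  24 288] [242.94097222 218.70138889]
side 30 [235 233  16   2  26] [242.73076923 233.53846154]
```

View pics/crops.png

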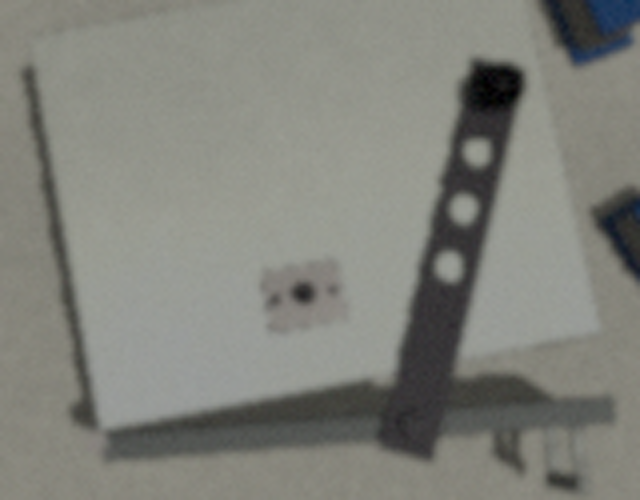

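View pics/crops2.png

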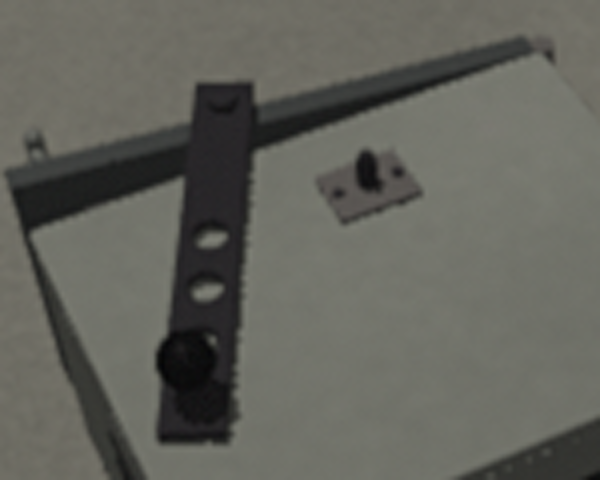

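The close crops put the top-view knob at (394,171.5), peg tip at (345.7,222.5), pivot at (371.7,255) and middle hole at (385.7,202.2). In the side view the knob is at (241.5,214.5) and the peg tip at (286.8,163).

```bash
cat > g.py <<'E'
from h import *
from scipy.optimize import brentq
def solve(H,psi,peg,piv=None,knob=None):
    # psi = cabinet yaw
    def dr(th): a=psi-np.pi/2-th; return np.array([np.cos(a),np.sin(a)])
    p=lambda th:H+.18*dr(th)
    f=lambda th:np.linalg.norm(p(th)-peg)-.13
    ts=np.linspace(0,1.3,27); fs=[f(t) for t in ts]
    roots=[brentq(f,a,b) for a,b,x,y in zip(ts,ts[1:],fs,fs[1:]) if x*y<0]
    for th in roots:
        u=(peg-p(th))/.13
        print('theta',round(th,4),'piv',p(th),'knob target',p(th)+.2*u,'bar yaw',np.arctan2(u[1],u[0]),'swivel',np.arctan2(u[1],u[0])-psi+th)
    return roots
E
python3 - <<'E'
from g import *
C={k:plane('top',u,v,.17)[:2] for k,u,v in(('TL',278.7,160),('BL',295,257),('BR',420,232.5),('TR',398,138))}
for k in C: print(k,C[k])
print([np.linalg.norm(C[a]-C[b]) for a,b in(('TL','TR'),('BL','BR'),('TL','BL'),('TR','BR'))])
e1=C['TL']-C['TR']+C['BL']-C['BR']; psi=np.arctan2(-e1[0],e1[1])
e2=C['TL']-C['BL']+C['TR']-C['BR']; print('psi',psi,np.arctan2(e2[1],e2[0]))
c=sum(C.values())/4; psi=(psi+np.arctan2(e2[1],e2[0]))/2
Rm=np.array([[np.cos(psi),-np.sin(psi)],[np.sin(psi),np.cos(psi)]])
H=c+Rm@[-.13,.15]
kt=plane('top',394,171.5,.209);pt=plane('top',345.7,222.5,.196);pv=plane('top',371.7,255,.181);mh=plane('top',385.7,202.2,.18)
ks=plane('side',241.5,214.5,.209);ps=plane('side',286.8,163,.196)
print('c',c,'psi',psi,'H',H,'\nknob',kt,ks,'peg',pt,ps,'piv',pv,'mh',mh)
print('piv-H',np.linalg.norm(pv[:2]-H),'piv-knob',np.linalg.norm(pv-kt),np.linalg.norm(mh-kt))
print('bar yaw',np.arctan2(*(kt-pv)[[1,0]]),'theta',psi-np.pi/2-np.arctan2(*(pv[:2]-H)[[1,0]]))
solve(H,psi,pt[:2])
print('peg in cab',Rm.T@(pt[:2]-c))
print(R.from_rotvec(r.get_obs()['orientation']).as_matrix())
E
```

```text
TL [0.68095729 0.154703  ]
BL [0.44862874 0.11763853]
BR [ 0.49989135 -0.17596338]
TR [ 0.72930282 -0.1351904 ]
[np.float64(0.2938970462768711), np.float64(0.2980435089192044), np.float64(0.23526650715054617), np.float64(0.23300655894739766)]
psi 0.16907954504773978 0.16700408296724906
c [ 0.58969505 -0.00970306] psi 0.1680418140074944 H [0.4364384  0.11644129] 
knob [ 0.63883048 -0.1147911   0.209     ] [ 0.64253019 -0.11507499  0.209     ] peg [ 0.52476653 -0.00130994  0.196     ] [5.26293018e-01 3.64475396e-04 1.96000000e-01] piv [ 0.44993015 -0.05978346  0.181     ] mh [ 0.57178488 -0.09724835  0.18      ]
piv-H 0.17674046353157538 piv-knob 0.19872890042467437 0.07512563688791181
bar yaw -0.2833633192608084 theta 0.09163096219776445
theta 0.3179 piv [ 0.4095613  -0.06154079] knob target [0.58680012 0.03112205] bar yaw 0.48173137487410794 swivel 0.6316090851762637
peg in cab [-0.06261018  0.01913433]
[[-9.51158717e-01  3.08702160e-01 -2.65948338e-04]
 [ 3.08702265e-01  9.51158127e-01 -1.06259235e-03]
 [-7.50656318e-05 -1.09279283e-03 -9.99999400e-01]]
```

arm_command --plan "-0.0403 -0.0367 -0.02 0;-0.0403 -0.0367 -0.02 0;-0.0403 -0.0367 -0.02 0;-0.0403 -0.0367 -0.02 0;-0.0403 -0.0367 -0.02 0;-0.0403 -0.0367 0 0;-0.0403 -0.0367 0 0;-0.0403 -0.0367 0 0;-0.0403 -0.0367 0 0;-0.0403 -0.0367 0 0;-0.0403 -0.0367 0 0;-0.0403 -0.0367 0 0;-0.0403 -0.0367 0 0;-0.0403 -0.0367 0 0;-0.0403 -0.0367 0 0;-0.0403 -0.0367 0 0;0 0 0 0" --hand -1

```text
clock: 2.33
tcp_pos: [0.6406, -0.121, 0.3138]
orientation: [-0.502, -3.101, 0.005]
contact_force: [-0.4, 1.4, -0.3]
grip_width: 0.0853
gripper_force: 0.0
```

arm_command --plan "0.002 0.006 0.036 0;0 0 0.036 0;0 0 0.02 0;0 0 0.015 0;0 0 0 0"

```text
clock: 2.95
tcp_pos: [0.6397, -0.1084, 0.2066]
orientation: [-0.489, -3.101, -0.0]
contact_force: [0.2, -0.6, 0.9]
grip_width: 0.0854
gripper_force: 0.0
```

```bash
python3 - <<'E'
from h import *
a,_=grab('side'); b,_=grab('top')
cv2.imwrite('pics/c1.png',np.hstack([cv2.resize(x[:,:,::-1],None,fx=2.6,fy=2.6) for x in (a[110:270,165:315],b[110:270,315:465])]))
print(r.get_obs()['tcp_pos'])
E
```

```text
[ 0.64081343 -0.10904807  0.20828658]
```

View pics/c1.png

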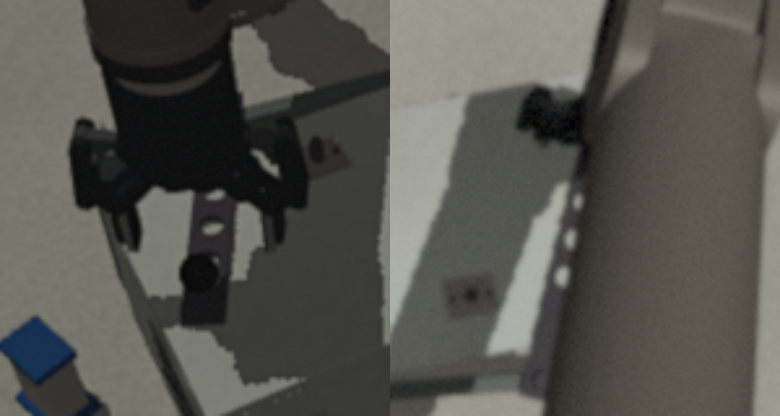

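The side view shows the knob at crop (199,272), while the fingertips at (130,245) and (275,240) look short of it. I'll check this with the depth reading.

```bash
python3 - <<'E'
from h import *
a,d=grab('side'); P=pts('side',d)
for n,(u,v) in dict(knob=(199,272),tipL=(130,240),tipR=(275,236),tipL2=(128,228),tipR2=(277,222)).items():
    u=int(u/2.6+165);v=int(v/2.6+110); w=P[v-1:v+2,u-1:u+2].reshape(-1,3); print(n,u,v,w[4],np.median(w,0))
c=eyes.calibration('side'); f=200/np.tan(np.radians(c['fov_y'])/2)
o=r.get_obs()
for q in (o['tcp_pos'],o['tcp_pos']+[0,0,-.014]):
    x=rot(c['attitude']).T@(q-c['origin']); print(q,c['cx']-f*x[0]/x[2],c['cy']+f*x[1]/x[2])
E
```

```text
knob 241 214 [ 0.64846283 -0.11598503  0.21765196] [ 0.64903112 -0.11598503  0.21765196]
tipL 215 202 [ 0.63923775 -0.15440707  0.2538043 ] [ 0.63874818 -0.15440707  0.25361369]
tipR 270 200 [ 0.66402767 -0.06361478  0.25383103] [ 0.66402767 -0.06361478  0.2558943 ]
tipL2 214 197 [ 0.63843298 -0.15383593  0.26564001] [ 0.63851287 -0.15383593  0.2655587 ]
tipR2 271 195 [ 0.66344436 -0.06074364  0.26506203] [ 0.6656274  -0.06092673  0.26741673]
[ 0.6410029  -0.10925517  0.20862874] 244.5307739102343 213.23653460633113
[ 0.6410029  -0.10925517  0.19462874] 245.51840311116075 218.09694379116306
```

```bash
python3 - <<'E'
from h import *
a,d=grab('side'); P=pts('side',d)
for u in (212,215,218,264,268,272):
    print(u,[(v,*np.round(P[v,u]*1000).astype(int).tolist(),int(a[v,u].max())) for v in range(194,222,2)])
cv2.imwrite('pics/c2.png',cv2.resize(np.clip(a[165:240,195:295,::-1]*2.2,0,255).astype(np.uint8),None,fx=7,fy=7,interpolation=2))
E
```

```text
212 [(194, 639, -156, 275, 41), (196, 639, -157, 269, 45), (198, 638, -157, 264, 45), (200, 638, -158, 259, 41), (202, 631, -160, 247, 35), (204, 563, -164, 168, 73), (206, 558, -165, 156, 75), (208, 547, -167, 139, 68), (210, 538, -168, 122, 61), (212, 531, -170, 108, 63), (214, 519, -172, 88, 62), (216, 507, -174, 68, 56), (218, 465, -177, 13, 59), (220, 459, -179, -2, 85)]
215 [(194, 633, -151, 267, 12), (196, 636, -152, 265, 11), (198, 639, -153, 263, 14), (200, 638, -154, 258, 17), (202, 638, -154, 253, 28), (204, 639, -155, 248, 35), (206, 639, -156, 244, 83), (208, 576, -160, 168, 128), (210, 581, -161, 169, 107), (212, 578, -162, 159, 75), (214, 566, -163, 140, 59), (216, 559, -165, 125, 61), (218, 550, -166, 109, 62), (220, 540, -168, 91, 62)]
218 [(194, 621, -147, 252, 90), (196, 622, -147, 248, 50), (198, 625, -148, 247, 34), (200, 626, -149, 243, 42), (202, 630, -150, 243, 77), (204, 632, -151, 239, 89), (206, 573, -153, 169, 119), (208, 577, -154, 168, 126), (210, 584, -155, 170, 126), (212, 590, -156, 171, 127), (214, 593, -157, 169, 128), (216, 599, -157, 170, 106), (2
[... 464 characters left out ...]
667, -66, 268, 43), (198, 667, -67, 264, 44), (200, 668, -68, 259, 44), (202, 668, -68, 254, 45), (204, 667, -68, 249, 42), (206, 666, -69, 242, 49), (208, 609, -61, 170, 62), (210, 614, -63, 170, 63), (212, 618, -64, 168, 60), (214, 623, -65, 169, 61), (216, 628, -66, 169, 61), (218, 631, -67, 167, 60), (220, 635, -68, 166, 62)]
272 [(194, 665, -59, 269, 15), (196, 666, -60, 265, 13), (198, 667, -60, 261, 14), (200, 666, -60, 255, 13), (202, 666, -61, 250, 20), (204, 602, -52, 170, 59), (206, 605, -53, 168, 61), (208, 611, -54, 169, 61), (210, 617, -55, 170, 60), (212, 621, -56, 169, 59), (214, 625, -58, 169, 60), (216, 632, -59, 172, 61), (218, 634, -60, 168, 61), (220, 640, -61, 170, 61)]
```

View pics/c2.png

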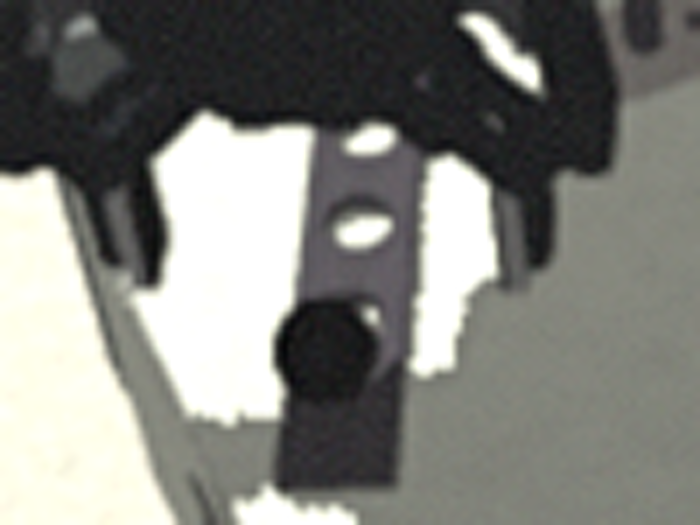

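The closer crop shows the real fingertips ending about 35 mm above the knob's level (depth gives about z 0.242), with the xy position fine. I'll lower partway and recheck.

arm_command --plan "0 -0.004 0.01 0;0 0 0.01 0;0 0 0 0;0 0 0 0"

```text
clock: 3.65
tcp_pos: [0.6391, -0.113, 0.1874]
orientation: [-0.491, -3.103, 0.0]
contact_force: [-0.7, -0.2, -0.0]
grip_width: 0.0855
gripper_force: 0.0
```

```bash
python3 - <<'E'
from h import *
a,d=grab('side'); P=pts('side',d); print(r.get_obs()['tcp_pos'],r.get_obs()['contact_force'])
for lo,hi,yl,yh in((.19,.3,-.175,-.145),(.19,.3,-.08,-.055)):
    m=(P[...,2]>.19)&(P[...,2]<.3)&(P[...,1]>yl)&(P[...,1]<yh)&(P[...,0]>.6)&(P[...,0]<.72)
    Q=P[m]; q=Q[Q[:,2]<Q[:,2].min()+.02]; print(len(Q),np.sort(Q[:,2])[:6],q.mean(0),q.min(0),q.max(0))
E
```

```text
[ 0.63928599 -0.11298374  0.18759045] [0.1575528  0.02296262 0.33658991]
413 [0.21580472 0.21668462 0.2186213  0.21926535 0.21965544 0.21971724] [ 0.63144113 -0.15805977  0.22728578] [ 0.61684039 -0.16806746  0.21580472] [ 0.63848255 -0.15012169  0.23561606]
394 [0.21796322 0.21859062 0.2193706  0.21950226 0.22162359 0.22164962] [ 0.66330814 -0.06799816  0.22926018] [ 0.65083723 -0.0753871   0.21796322] [ 0.66724696 -0.05684125  0.23773806]
```

arm_command --plan "0 0 0.01 0;0 -0.002 0.006 0;0 0 0 0"

```text
clock: 4.08
tcp_pos: [0.6379, -0.1151, 0.1706]
orientation: [-0.491, -3.101, 0.0]
contact_force: [0.7, -0.1, 0.7]
grip_width: 0.0852
gripper_force: 0.0
```

arm_command --plan "0 0 0 0;0 0 0 0;0 0 0 0;0 0 0 0;0 0 0 0;0 0 0 0" --hand 1 --grip_force 50

```text
clock: 4.82
tcp_pos: [0.6386, -0.1149, 0.1716]
orientation: [0.491, 3.103, 0.0]
contact_force: [0.3, -0.7, 0.8]
grip_width: 0.0253
gripper_force: 49.0
```

```bash
python3 - <<'E'
from h import *
a,d=grab('side'); o=r.get_obs(); print({k:np.round(o[k],4) for k in('clock','tcp_pos','contact_force','grip_width','gripper_force')})
cv2.imwrite('pics/c3.png',cv2.resize(np.clip(a[150:250,185:305,::-1]*2.,0,255).astype(np.uint8),None,fx=5,fy=5,interpolation=2))
E
```

```text
{'clock': np.float64(4.875), 'tcp_pos': array([ 0.6387, -0.1149,  0.1716]), 'contact_force': array([ 0.3885, -0.6137,  0.1463]), 'grip_width': np.float64(0.0255), 'gripper_force': np.float64(48.9876)}
```

View pics/c3.png

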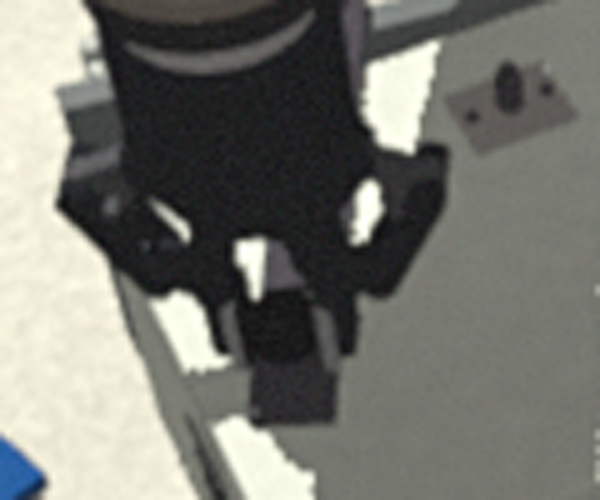

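The knob sits between the fingers (at about (280,325) in the crop), gripped at 25 mm opening and 49 N. Next I'll plan the lift and the swing.

```bash
cat > plan.py <<'E'
from g import *
psi=.168; H=np.array([.4364,.1164]); 
def fk(th,bar,ph):  # bar = world yaw
    a=psi-np.pi/2-th; p=H+.18*np.array([np.cos(a),np.sin(a)]); u=np.array([np.cos(bar),np.sin(bar)])
    rr=.2*np.cos(ph)-.031*np.sin(ph)
    return np.r_[p+rr*u,.178+.2*np.sin(ph)+.031*np.cos(ph)]
def rows(K,yaws,tx):  # knob waypoints, bar yaws, tx = world angle of tool x at start
    out=[];pos=K[0].copy();ang=tx
    for k,y in zip(K[1:],yaws[1:]):
        d=k-pos; c,s=np.cos(ang),np.sin(ang); ty=np.array([-s,c])*-1  # z down: y = z x x
        row=[d[0]*c+d[1]*s, d[0]*ty[0]+d[1]*ty[1], -d[2]]
        dy=np.degrees(y-yaws[0]+tx-ang); row=[round(v,4) for v in row]+[round(-dy,1)]
        w=row[0]*np.array([c,s])+row[1]*ty; pos+= [w[0],w[1],-row[2]]; ang-=np.radians(row[3]); out.append(row)
    print(';'.join(' '.join(f'{v:g}' for v in q) for q in out)); print('end',pos)
E
python3 - <<'E'
from plan import *
from scipy.optimize import fsolve
o=r.get_obs(); M=rot(o['orientation']); tx=np.arctan2(M[1,0],M[0,0]); print(tx,M[:,1])
k0=np.array([.6395,-.115]); s0=fsolve(lambda s:fk(s[0],s[1],0)[:2]-k0,[.09,-.28]); print('theta,bar',s0)
peg=np.array([.5255,-.0005])
p=lambda s:H+.18*np.array([np.cos(psi-np.pi/2-s[0]),np.sin(psi-np.pi/2-s[0])])+.13*np.array([np.cos(s[1]),np.sin(s[1])])
s1=fsolve(lambda s:p(s)-peg,[.318,.48]); print(s1,fk(*s1,0),'lifted',fk(*s1,.27))
ph=.27
n=5; L=[(s0[0],s0[1],ph*i/n) for i in range(n+1)]
n=14; S=[(*(s0+(s1-s0)*i/n),ph) for i in range(n+1)]
for W in (L,S):
    K=[fk(*w) for w in W]; rows(K,[w[1] for w in W],tx); print(K[-1])
E
```

```text
2.827805497864559 [3.08663050e-01 9.51171444e-01 7.71563064e-05]
theta,bar [ 0.11302656 -0.26132376]
[0.3104375  0.49083503] [0.58723577 0.03249538 0.209     ] lifted [0.57355292 0.02518242 0.26122319]
0.002 -0.0001 -0.0107 -0;0.0025 -0.0001 -0.0107 -0;0.0031 -0.0002 -0.0105 -0;0.0037 -0.0002 -0.0102 -0;0.0042 -0.0002 -0.0101 -0
end [ 0.62450991 -0.11097666  0.2612    ]
[ 0.62451224 -0.11099168  0.26122319]
0.0032 0.009 -0 -3.1;0.0032 0.0091 -0 -3.1;0.0032 0.0093 -0 -3;0.0033 0.0095 -0 -3.1;0.0033 0.0097 -0 -3.1;0.0034 0.0098 -0 -3.1;0.0033 0.01 -0 -3;0.0033 0.0101 -0 -3.1;0.0033 0.0104 -0 -3.1;0.0032 0.0105 -0 -3.1;0.0032 0.0107 -0 -3.1;0.0031 0.0108 -0 -3;0.0031 0.011 -0 -3.1;0.003 0.0111 -0 -3.1
end [0.57357498 0.02517582 0.26122319]
[0.57355292 0.02518242 0.26122319]
```

arm_command --plan "0.002 0 -0.0107 0;0.0025 0 -0.0107 0;0.0031 0 -0.0105 0;0.0037 0 -0.0102 0;0.0042 0 -0.0101 0;0 0 0 0;0 0 0 0"

```text
clock: 5.75
tcp_pos: [0.6241, -0.1102, 0.2238]
orientation: [0.491, 3.102, -0.0]
contact_force: [-0.1, 0.3, -1.9]
grip_width: 0.0256
gripper_force: 49.2
```

```bash
python3 - <<'E'
from h import *
a,d=grab('side'); o=r.get_obs(); print({k:np.round(o[k],4) for k in('clock','tcp_pos','contact_force','grip_width','gripper_force')})
cv2.imwrite('pics/c4.png',cv2.resize(np.clip(a[140:250,185:325,::-1]*2.,0,255).astype(np.uint8),None,fx=5,fy=5,interpolation=2))
E
```

```text
{'clock': np.float64(5.8), 'tcp_pos': array([ 0.624 , -0.1102,  0.2236]), 'contact_force': array([ 1.1881, -0.5344, -2.1996]), 'grip_width': np.float64(0.0251), 'gripper_force': np.float64(49.2528)}
```

View pics/c4.png

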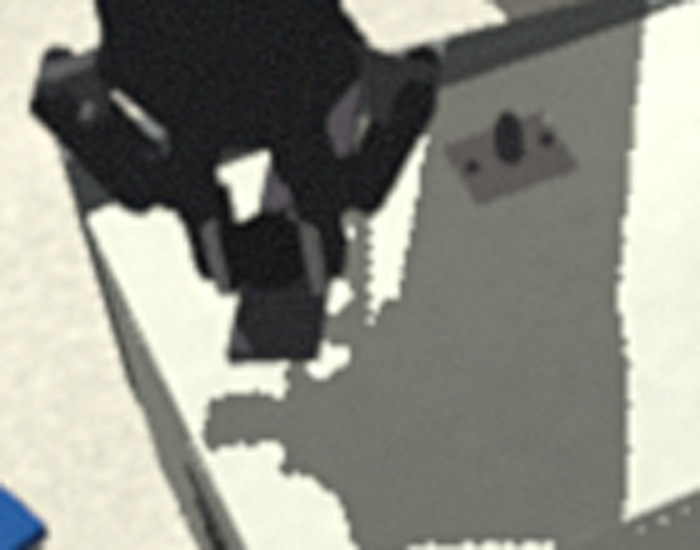

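The bar is lifted: its end is at crop (275,355) with its shadow well below, and the knob is still held. Next is the swing.

arm_command --plan "0.0032 0.009 0 -3.1;0.0032 0.0091 0 -3.1;0.0032 0.0093 0 -3;0.0033 0.0095 0 -3.1;0.0033 0.0097 0 -3.1;0.0034 0.0098 0 -3.1;0.0033 0.01 0 -3;0.0033 0.0101 0 -3.1;0.0033 0.0104 0 -3.1;0.0032 0.0105 0 -3.1;0.0032 0.0107 0 -3.1;0.0031 0.0108 0 -3;0.0031 0.011 0 -3.1;0.003 0.0111 0 -3.1;0 0 0 0;0 0 0 0"

```text
clock: 7.8
tcp_pos: [0.5726, 0.0257, 0.2236]
orientation: [0.682, -3.066, -0.0]
contact_force: [-0.4, -0.0, -2.5]
grip_width: 0.0252
gripper_force: 49.3
```

```bash
python3 - <<'E'
from h import *
a,d=grab('side'); b,e=grab('top'); o=r.get_obs(); print({k:np.round(o[k],4) for k in('clock','tcp_pos','contact_force','grip_width','gripper_force')})
s=lambda x:cv2.resize(np.clip(x*2.,0,255).astype(np.uint8)[:,:,::-1],None,fx=4,fy=4,interpolation=2)
cv2.imwrite('pics/c5.png',np.hstack([s(a[110:230,215:315]),s(b[170:290,310:410])]))
E
```

```text
{'clock': np.float64(7.9), 'tcp_pos': array([0.5727, 0.0256, 0.2235]), 'contact_force': array([-0.8722, -0.4513, -2.2151]), 'grip_width': np.float64(0.0252), 'gripper_force': np.float64(49.2781)}
```

View pics/c5.png

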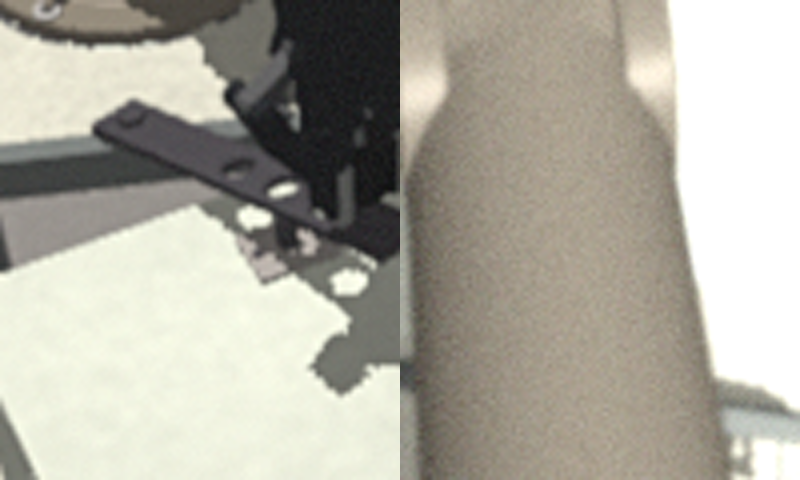

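The side view shows the bar held over the peg. Its middle hole is at crop (284,188), the near hole at (238,168), the pivot at (131,117), and the peg foot is visible at (288,235). I'll compare the hole position with the prediction.

```bash
python3 - <<'E'
from plan import *
c=eyes.calibration('side'); f=200/np.tan(np.radians(c['fov_y'])/2)
def proj(q):
    x=rot(c['attitude']).T@(np.array(q)-c['origin']); return np.array([c['cx']-f*x[0]/x[2],c['cy']+f*x[1]/x[2]])
s=(.3104,.4908); ph=.27
a=psi-np.pi/2-s[0]; p=H+.18*np.array([np.cos(a),np.sin(a)]); u=np.array([np.cos(s[1]),np.sin(s[1])])
for n,rr,o in(('piv',0,(247.75,139.25)),('h1',.095,(274.5,152)),('mid',.13,(286,157))):
    q=np.r_[p+u*(rr*np.cos(ph)-.003*np.sin(ph)),.178+rr*np.sin(ph)+.003*np.cos(ph)]
    print(n,q,proj(q),(np.array(o)/1),plane('side',*o,q[2])-q)
print('peg tip from side',plane('side',286.8,163,.196), 'top z of depth along bar:')
im,d=grab('side');P=pts('side',d)
for t in np.linspace(.15,.9,6):
    v=139.25+t*(157-139.25);x=247.75+t*(286-247.75); print(P[int(v),int(x)])
# hole pixel detail
g=im[148:166,266:298].max(2); print(g)
E
```

```text
piv [ 0.4101488  -0.06215524  0.18089131] [246.04420474 139.25666085] [247.75 139.25] [ 1.16545191e-03  3.59401550e-03 -2.77555756e-17]
h1 [ 0.49089914 -0.01900095  0.2062308 ] [272.97256561 150.10783611] [274.5 152. ] [ 6.56868311e-03  1.59364939e-03 -5.55111512e-17]
mid [ 0.52064927 -0.003102    0.2155664 ] [283.85712715 154.49392874] [286. 157.] [8.43236910e-03 2.18316639e-03 2.77555756e-17]
peg tip from side [5.26293018e-01 3.64475396e-04 1.96000000e-01] top z of depth along bar:
[ 0.426069   -0.04939949  0.18553494]
[ 0.44663727 -0.04003368  0.19155899]
[ 0.46264966 -0.0325075   0.19450766]
[ 0.47740257 -0.0226641   0.19872449]
[ 0.4309924  -0.00208789  0.14385458]
[ 0.5144263  -0.00572852  0.20944554]
[[ 42  42  43  43  42  41  44  42  43  43  42  41  44  43  39  31  21  13
   14  18  14  14  16  16  16  15  16  15  17  19  18  14]
 [ 43  42  43  41  43  42  40  39  38  36  35  35  39  44  45  43  34  21
   15  16  15  16  16  14  15  13  15  15  14  15  18  18]
 [ 44  41  42  41  42  37  30  29  29  26  26  26  30  41  44  44  42  37
   31  18  14  15  15  13  15  16  16  17  
[... 1311 characters left out ...]
2  44  39  24  12  11  13  16  16]
 [ 55  57  57  58  59  57  59  58  58  61  75  89  67  39  25  25  31  36
   40  43  43  43  42  43  43  39  24  18  18  12  13  18]
 [ 59  55  58  59  58  58  57  60  79 102 112 122 110  92  70  51  31  24
   33  38  42  43  44  42  43  39  32  39  48  19  13  14]
 [ 87  61  58  55  57  58  59  79 111 127 126 126 125 121 111 103  83  39
   24  28  35  37  42  44  45  43  42  54  61  38  20  13]
 [115  99  87  61  59  57  58  78 110 126 124 124 124 126 128 129 110  54
   29  24  23  27  31  38  39  42  46  53  52  46  30  18]
 [124 124 117 100  87  56  56  59  79 110 124 126 124 127 128 122  96  53
   30  30  25  24  23  25  27  34  38  42  45  43  41  36]]
```

```bash
cat > barfit.py <<'E'
from h import *
def fit(poly,hole,peg=(286.8,163)):
    im,d=grab('side');P=pts('side',d)
    k=np.zeros((400,640),np.uint8); cv2.fillPoly(k,[np.array(poly,np.int32)],1)
    g=im.max(2); m=(k>0)&(g>=38)&(g<=50)
    Q=P[m]; 
    for _ in range(4):
        A=np.c_[Q[:,:2],np.ones(len(Q))]; c=np.linalg.lstsq(A,Q[:,2],rcond=None)[0]; e=Q[:,2]-A@c; Q=Q[abs(e)<max(2*e.std(),.0015)]
    print('n',len(Q),'plane',c,'tilt',np.arctan(np.hypot(*c[:2])),'dir',np.arctan2(c[1],c[0]),'res',e.std())
    cal=eyes.calibration('side')
    for n,px in (('hole',hole),):
        o=plane('side',*px,0.3); w=plane('side',*px,.1)-o
        t=(c[0]*o[0]+c[1]*o[1]+c[2]-o[2])/(w[2]-c[0]*w[0]-c[1]*w[1]); print(n,o+t*w)
    print('peg',plane('side',*peg,.196))
E
python3 - <<'E'
from barfit import *
fit([(243,137),(251,136),(276,148),(281,153),(285,160),(278,157),(240,142)],(286,156.8))
E
```

```text
n 283 plane [0.23633616 0.11215406 0.08873445] tilt 0.2558639339416502 dir 0.4430836381161539 res 0.0007987823845454212
hole [ 5.25810934e-01 -1.86202053e-04  2.12981704e-01]
peg [5.26293018e-01 3.64475396e-04 1.96000000e-01]
```

arm_command --plan "-0.0013 0 0.007 0;-0.0013 0 0.007 0;0 0 0 0;0 0 0 0"

```text
clock: 8.5
tcp_pos: [0.5749, 0.0273, 0.2095]
orientation: [0.683, -3.066, -0.0]
contact_force: [-0.3, 0.9, -0.7]
grip_width: 0.0254
gripper_force: 49.4
```

```bash
python3 - <<'E'
from barfit import *
fit([(243,137),(251,136),(276,149),(281,154),(285,161),(278,158),(240,143)],(286,158.5))
im,_=grab('side'); print(im[150:170,276:298].max(2))
E
```

```text
n 278 plane [0.16809182 0.07382149 0.11511114] tilt 0.18156593460641154 dir 0.41381430690285786 res 0.0007852957781040912
hole [0.51973262 0.00084    0.20253595]
peg [5.26293018e-01 3.64475396e-04 1.96000000e-01]
[[ 40  43  41  33  21  17  14  17  16  15  16  12  17  13  18  18  20  17
   14  16  14  18]
 [ 30  31  38  41  32  18  11  15  15  15  18  17  18  14  18  13  20  21
   16  13  16  14]
 [ 31  31  31  37  42  29  17  14  18  16  15  17  16  15  18  19  17  17
   16  14  13  17]
 [ 64  62  54  42  43  41  26  16  15  17  17  15  16  17  14  17  15  18
   14  15  17  17]
 [ 80  78  64  46  45  44  36  22  14  14  16  16  14  18  16  14  15  13
   16  16  16  17]
 [ 69  62  50  42  42  43  41  33  24  15  14  14  16  18  16  15  16  15
   15  15  15  12]
 [ 48  45  42  42  43  44  44  43  38  26  15  12  13  12  15  16  14  17
   17  17  17  15]
 [ 43  43  41  43  43  42  38  36  31  28  23  21  15  12  14  16  12  13
   19  16  16  14]
 [ 43  44  42  44  43  39  29  25  33  51  61  59  53  37  16  13  16  18
   16  16  15  17]
 [ 44  44  44  45  41  35  25  41  77 104 110 108 
[... 273 characters left out ...]
9  63  46  42  42  40  35  27
   15  16  15  17]
 [ 98  66  39  28  33  37  43  44  43  41  40  44  40  43  43  45  42  32
   17  13  15  14]
 [123 110  94  69  35  28  34  39  42  44  45  42  42  43  42  45  40  32
   14  16  14  14]
 [127 128 126 103  54  32  23  26  35  38  42  44  42  44  43  44  38  28
   16  16  14  14]
 [100 103 104  89  57  47  37  29  22  28  35  41  44  44  43  45  38  26
   16  14  16  17]
 [ 59  57  55  51  49  47  45  38  24  21  25  32  38  42  45  45  41  36
   25  18  17  16]
 [ 50  44  43  44  45  46  48  40  26  22  21  24  26  31  39  42  46  42
   40  32  18  15]
 [ 66  47  44  43  46  45  46  43  30  22  22  23  19  21  30  35  38  43
   43  43  32  19]]
```

The middle hole is now at pixel (286,159.7), and its projected landing is within about 2 mm of the peg. I'll lower it and watch the force.

arm_command --plan "-0.0022 0 0.004 0;-0.0012 0 0.004 0;-0.0012 0 0.004 0;-0.0012 0 0.004 0;0 0 0 0;0 0 0 0"

```text
clock: 9.35
tcp_pos: [0.5803, 0.0296, 0.1937]
orientation: [0.683, -3.066, -0.0]
contact_force: [-0.3, -0.2, 0.4]
grip_width: 0.0252
gripper_force: 49.4
```

```bash
python3 - <<'E'
from barfit import *
fit([(243,137),(251,136),(276,150),(281,156),(285,163),(278,160),(240,144)],(286,163))
im,_=grab('side'); print(im[154:174,276:298].max(2)); print(r.get_obs()['contact_force'])
E
```

```text
n 304 plane [0.09605802 0.02711259 0.14182888] tilt 0.09948151585812351 dir 0.27509595199006337 res 0.0009776415455729998
hole [ 5.21632637e-01 -3.05290904e-04  1.91927599e-01]
peg [5.26293018e-01 3.64475396e-04 1.96000000e-01]
[[ 29  31  24  19  22  24  19  21  22  13  18  20  16  18  22  38  82 100
   32  12  13  15]
 [ 30  29  29  25  17  16  19  21  19  14  17  18  14  11  20  56 104 111
   37  11  15  16]
 [ 55  51  61  65  30  19  19  19  15  15  19  16  17  14  20  55  98 101
   33  13  16  14]
 [ 64  63  71  74  40  27  17  16  17  17  19  17  13  14  16  30  61  71
   24  17  15  16]
 [ 61  59  55  52  41  36  26  17  14  14  14  15  15  15  14  13  25  33
   21  20  15  16]
 [ 52  50  45  43  43  41  35  24  13  15  13  17  14  15  15  15  15  16
   18  19  15  17]
 [ 44  43  43  43  44  44  42  34  19  13  17  17  14  17  15  13  14  14
   14  16  16  15]
 [ 44  43  44  44  45  43  43  40  25  17  16  14  14  16  18  14  17  14
   20  15  19  17]
 [ 43  43  44  44  44  43  41  34  29  29  20  17  13  15  16  16  15  15
   14  13  19  14]
 [ 44  44  43  43  45  43  37  28  
[... 326 characters left out ...]
6  15  17]
 [ 61  56  31  26  33  40  45  45  43  41  39  40  43  44  43  35  27  16
   13  15  20  15]
 [ 52  46  41  36  28  28  33  42  44  45  44  44  43  44  44  42  37  23
   16  14  14  16]
 [ 69  48  46  44  37  30  26  31  38  44  44  44  43  44  44  44  44  36
   23  13  14  15]
 [ 90  77  68  48  43  43  36  28  28  36  40  44  45  44  43  44  44  41
   27  17  15  16]
 [ 95  97  85  55  44  46  45  39  33  28  30  37  43  45  45  44  44  39
   32  26  20  17]
 [ 93  92  77  50  42  47  46  45  44  40  31  24  32  40  42  44  44  41
   36  34  19  16]
 [ 91  86  60  39  48  58  47  43  46  44  40  33  26  27  35  41  45  44
   42  37  24  13]]
[-0.14483841 -0.31783353 -0.98261977]
```

There was no contact force, the bar's underside is already below the peg tip, and the hole now shows the dark peg inside. I'll lower it the rest of the way.

arm_command --plan "-0.0012 0 0.004 0;-0.001 0 0.004 0;-0.001 0 0.004 0;-0.0005 0 0.004 0;-0.0004 0 0.003 0;0 0 0 0;0 0 0 0"

```text
clock: 10.32
tcp_pos: [0.5841, 0.0314, 0.1747]
orientation: [0.683, -3.066, -0.0]
contact_force: [0.2, 0.6, 0.1]
grip_width: 0.0255
gripper_force: 49.3
```

```bash
python3 - <<'E'
from barfit import *
fit([(243,137),(251,136),(276,152),(281,159),(285,166),(278,163),(240,144)],(286,167))
o=r.get_obs(); print(o['contact_force'],o['moment'])
E
```

```text
n 344 plane [ 0.00223665 -0.02111177  0.17793239] tilt 0.021226732057406602 dir -1.4652468465950046 res 0.0015777654481578278
hole [ 0.52008648 -0.00064814  0.17910933]
peg [5.26293018e-01 3.64475396e-04 1.96000000e-01]
[ 0.46774314 -0.49630834 -0.21762546] [-0.08741537  0.13059534 -0.04467811]
```

arm_command --plan "0 0 0.002 0;0 0 0 0"

```text
clock: 10.62
tcp_pos: [0.5843, 0.0314, 0.1728]
orientation: [-0.683, 3.066, 0.0]
contact_force: [0.6, -0.2, 1.3]
grip_width: 0.0253
gripper_force: 49.3
```

arm_command --plan "0 0 0 0;0 0 0 0;0 0 0 0;0 0 0 0;0 0 0 0;0 0 0 0;0 0 -0.02 0;0 0 -0.04 0;0 0 -0.05 0;0 0 -0.05 0;0 0.05 -0.02 0;0 0.05 0 0;0 0.05 0 0;0 0.05 0 0;0 0.05 0 0;0 0.05 0 0;0 0 0 0" --hand -1

```text
clock: 12.75
tcp_pos: [0.454, 0.3075, 0.3524]
orientation: [0.696, -3.063, -0.002]
contact_force: [0.0, -0.0, 0.1]
grip_width: 0.0852
gripper_force: 0.0
```

```bash
python3 - <<'E'
from h import *
a,d=grab('side'); b,e=grab('top'); o=r.get_obs(); print(o['clock'],o['tcp_pos'],o['contact_force'],o['grip_width'])
s=lambda x:cv2.resize(np.clip(x*1.6,0,255).astype(np.uint8)[:,:,::-1],None,fx=3.4,fy=3.4,interpolation=2)
cv2.imwrite('pics/c6.png',np.hstack([s(a[110:270,215:330]),s(b[130:290,320:435])]))
P=pts('side',d)
m=(abs(P[...,2]-.181)<.004)&(a.max(2)<50)&(P[...,0]>.38)&(P[...,0]<.66)&(abs(P[...,1])<.13)
Q=P[m]; c=np.linalg.lstsq(np.c_[Q[:,:2],np.ones(len(Q))],Q[:,2],rcond=None)[0]; print(len(Q),c,np.median(Q[:,2]))
E
```

```text
12.85 [0.45670281 0.30297452 0.3525883 ] [-0.53210715  0.52984814 -0.59767609] 0.08546647022216951
975 [-0.00478682  0.00277274  0.18169355] 0.1791295194699568
```

View pics/c6.png

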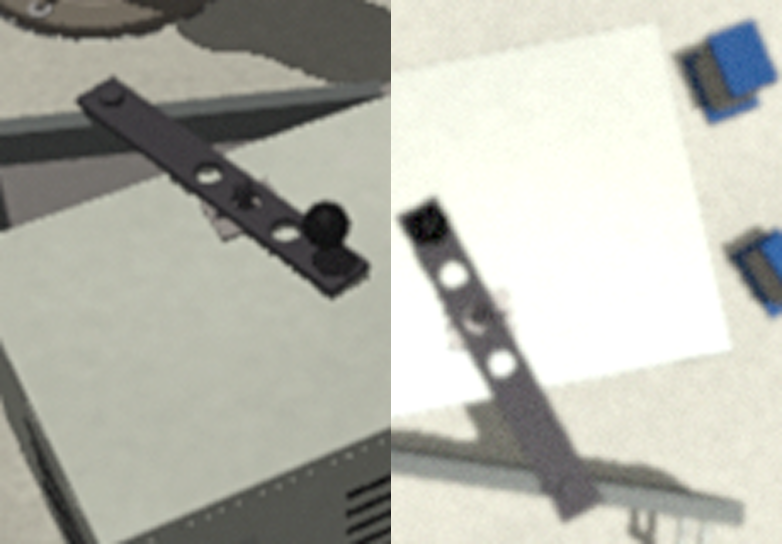

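The bar lies flat (fitted slope about 0) with the peg standing through the middle hole, at (247,195) in the side view and (480,318) in the top view. The holes on either side show clear white, the door is part open, the cartridges are untouched and the gripper is well clear.

```bash
python3 -c "
from bench import ticket
print(ticket.hand_in())"
```

```text
the job is handed in; nothing more can be done
None
```

The job is handed in: the door is held part open, with the stay bar lying flat and the peg through its middle hole. The gripper is clear and the cartridges and mouse were not touched.

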